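# Unhitch the flip-up filing block and hold it raised

## Task

Slide the clear chip guard along its rail until it is fully open and leave it open. Then pull the side latch of the filing block's hinged tongue sideways against its spring, swing the tongue up off its ball until its nose is at least 50 mm higher than it was, and finish while still holding it raised there, steady, so that the chip tray under it can be reached. Do not disturb the spring clamp, the small jar or the screwdriver lying nearby.

Things in the scene. Friction and masses are not known exactly. Their poses are not given: they have to be found in the camera images.
- station: Filing station fixed to the bench, steel base plate 300x150x12 mm. Origin on the bench right under the 25 mm ball (centre 55 mm up); z up, +x from ball to tongue hinge (away from the robot, yaw up to 0.3 rad), +y left. Guard rail along y at x=-105 mm with posts at y=-100 and +270 mm, all under 137 mm high. Chip tray on the plate under the wooden block.
- guard (a joint): Slide of the clear chip guard along the station's +y (m): 0 shut (over ball and latch), 0.17 fully open at its stop. May start a little open. Needs 1 to 2 N and stays where left. Its panel is 5 mm thick, underside 137 mm above the bench, x=-106 to +64 mm in the station's frame, y=-107 to +77 mm when shut.
- guard_handle (a point): Grip point of the guard's black upright handle bar: 12 mm thick along the station's y, 40 mm long along its x, top 20 mm above this point, panel (and a 2 mm foot plate on it) 23 to 26 mm below it. At guard = 0 it is at (-20, 0, 168) mm in the station's frame.
- tongue: Hinged grey steel tongue, 36 mm wide, 0.4 to 0.8 kg, carrying the latch and a slotted wooden filing block 90 mm wide. Origin on the hinge line, at (170, 0, 62) mm in the station's frame; y along the hinge; seated, its axes are parallel to the station's and it runs 208 mm along its -x to the nose tip. Swings up (nose rising) to 0.7 rad, falls back when not held.
- nose (a point): Top of the coupler (grey plate 76x50 mm) over the ball, 170 mm from the hinge along the tongue's -x and 12 mm above the hinge's line; 74 mm above the bench when seated. Raised 50 mm, the tongue stands at about 0.30 rad.
- latch (a joint): Side latch, slides on the tongue along the tongue's -y, away from the coupler (m): 0 locked (bolt under the ball, the tongue can rise only 3 mm), 0.015 out at its stop. The bolt is free of the ball beyond 0.0075. Spring about 3 N at 0 and 8 N at the stop; it returns when let go.
- latch_tab (a point): Middle of the latch's upright rubber-covered tab: 12 mm thick along the tongue's y, 30 mm along its x, 19 mm up to its top, 21 mm down. Seated and locked: (0,-45,104) mm in the station's frame; 170 mm from the hinge along the tongue's -x, 42 mm above the hinge's line. Coupler plate beside it: 30 mm lower, 14 mm off. Wooden block: starts 46 mm farther in x, top 13 mm lower.
- clamp: Blue plastic spring clamp lying flat, about 115 x 55 x 24 mm, origin at its middle on the bench; bystander.
- jar: Small blue plastic jar, 38 mm in diameter, 42 mm high, origin under its centre; bystander.
- driver: Screwdriver with a black handle, 170 mm long, lying on the bench along its own x; bystander.

How it is judged:
By the outcome, as a careful person would: the job done as asked, in the order asked, and still so for the second after the job is handed in, while the arm keeps its last pose, push and grip.
It also fails if it takes over 48 s, if anything falls off the work surface, if the arm or the gripper's body presses on something with over 40 N, if the wrist force passes 120 N, or if a joint passes its speed limit or range.

## Robot

A 6-joint arm with a two-finger parallel gripper is mounted at the origin on the work surface. World frame = base frame: x ahead of the robot, y to its left, z up, the work surface at z = 0. Lengths are in mm, angles in degrees, forces in N, time in s.
With the tool pointing down it reaches from about 425 to 950 mm from the base axis. Payload 14.7 kg.
Tool frame: the origin (TCP) lies on the centre line of the jaws, within the pads' length; the fingertips stand 17 mm ahead of it and the grasp point (between the pads) lies 2 mm behind it; z points along the fingers, y is the line along which they close (so a half turn about z gives the same grasp; the last joint's range is limited). The gripper opens to 85 mm and grips with 20 to 120 N. Pads are 22 mm wide; open, the fingers measure 114 mm over their backs; the gripper's body (76 mm by 85 mm) begins 54 mm behind the grasp point. The pads swing forward as they close: fully open they stand 13 mm farther back than shut.
Start: joints at [61.845, 27.513, 91.461, -0, 61.026, -2.67], TCP at [279.656, 586.758, 248.297] pointing down, gripper open.
Joint ranges: [-157.49, 157.49], [-46.99, 117.5], [13.45, 153.17], [-89.5, 269.5], [5.16, 153.95], [-167.48, 167.48]. Speed limits (degrees/s): [108.29, 108.29, 136.94, 172.46, 172.46, 172.46].

## Interface

Orientations are given as a 3x3 rotation matrix whose columns are the frame's x, y, z axes.
In Python, from plant import r, vision gives the robot as it stands.
- The arm moves only by the tool step_arm, never from a script. Its argument "plan" is a list of rows, each a list of 7 numbers: the turn, a rotation vector about the tool's x, y, z in rad, then the shift along the tool's x, y, z in m, then the finger opening in m, from 0 to 0.0854. In form: [[rx, ry, rz, tx, ty, tz, hand], ...]. A call has 1 to 20 rows; each row shifts and turns the commanded pose from where the row before left it, along the tool's axes as they then stand; what a row does not reach is not made up. A row lasts 1/10 s, in which the tool goes at most 50 mm and 8.59 degrees, less where a joint would pass 70% of its speed; a pose out of reach is approached as far as the arm can. A call is refused whole if a number of a shift passes 0.05 or a number of a turn 0.15, either way. A call with a gripper value outside its range is refused whole. The fingers move at their own pace and stop on an object; "squeeze" is the grip in N (left out, the last holds). Time passes only in rows, so rows that do not move let the fingers close. It gives the time, the measured TCP pose, the force, the opening and the grip force at its end, in the units of the state.
- r.get_state(): the state, without advancing time (a new reading comes with each control period).
- vision.get_image(name): name is "scene" or "top" or "wrist"; returns a dict with "color" (384x512x3 uint8, red, green, blue), "range_z" (384x512 float32, mm along the optical axis (not along the pixel's ray), 0 where there is no reading), "camera_matrix" (3x3 intrinsics, pixels), "distortion" ([k1, k2, p1, p2, k3] as OpenCV has them; the pictures are not rectified), "position" and "rotation" of the camera in the world. Camera axes: x right, y down, z forward; pixel columns grow to the right and rows downward; lengths in mm; the calibration is good to about 2 mm. A picture is of the moment at which its call begins.
- r.close_job(): hands the job in; it is judged then, once.
Trained networks look in a picture, given as the dict that the camera call returned (one of the last four; its "shot" number tells which), for a name from the list of things; names that differ only in an ending like _2 or _b are one class to them, and where a whole thing is asked for, a point or a joint stands for the part that bears it (a point fixed in the world has none). Each returns a list of dicts, best first, with "confidence" (0 to 1); they miss things now and then, are a little off and sometimes report something else, mostly with a low value. They report only what shows in the picture. A call takes as long as a camera call.
- vision.search_frame(picture, thing): "uv" ([column, row] in pixels, amid what is visible of it).
- vision.tip_of(picture, thing): "uv" ([column, row] in pixels: a listed point, or the origin of a listed thing).
The state is a dict: "clock": time; "joint_pos": joint angles; "dq": joint speeds; "joint_torque": joint torques, N m; "tool_pos": TCP position; "tcp_rot": TCP orientation; "ft_force": force on the tool from outside, world axes, zero at the start; "ft_torque": the same for the moment, N m; "gripper_width": finger opening in mm; "gripper_force": force on a finger pad.
Only numpy, scipy, OpenCV 4.12 (cv2) and the standard library are available. Lean on these libraries where they do the work, as an engineer would, in place of code of your own. Each camera call takes 0.05 s, during which the arm holds its last target. There are 200 camera calls.

## Working session

There is one attempt and no reset: what is moved stays moved. The work goes in short steps, Python scripts to look and compute and a tool call to move; the robot and the scene stay as the last step left them, time stands still between calls to the robot, and variables do not carry over. Pictures are saved under pics/ and viewed, at most 10 in all, crops included, and the job is handed in when it is done.

Besides the shell and the picture viewer there is one more tool, called after ">>>" as name(argument=value, ...), one argument or row to a line, values as JSON. step_arm: Moves the arm, as the interface text tells. Its arguments: {"type":"object","properties":{"plan":{"type":"array","items":{"type":"array","items":{"type":"number"}}},"squeeze":{"type":"number"}},"required":["plan"]}

```bash
mkdir -p pics; cat > h.py <<'E'
import numpy as np, cv2
from plant import r, vision
def ray(im,uv):
    K=np.array(im["camera_matrix"],float);d=np.array(im["distortion"],float)
    p=cv2.undistortPoints(np.array([[uv]],float),K,d)[0,0]
    return np.array(im["position"],float),np.array(im["rotation"],float)@np.array([p[0],p[1],1.])
def pt(im,uv,w=2):
    u,v=int(round(uv[0])),int(round(uv[1]))
    z=im["range_z"][max(0,v-w):v+w+1,max(0,u-w):u+w+1];z=z[z>0]
    o,q=ray(im,uv); return o+q*np.median(z) if len(z) else o*np.nan
def atz(im,uv,z):
    o,q=ray(im,uv); return o+q*(z-o[2])/q[2]
def save(im,n): cv2.imwrite(f"pics/{n}.png",im["color"][:,:,::-1])
E
python3 - <<'E'
from h import *
np.set_printoptions(precision=1,suppress=True)
for c in ["scene","top"]:
    im=vision.get_image(c);save(im,c+"0")
    print(c,im["position"])
    for t in ["station","guard_handle","latch_tab","nose","tongue","clamp","jar","driver"]:
        for d in vision.tip_of(im,t)[:2]: print(t,np.array(d["uv"]),round(d["confidence"],2),pt(im,d["uv"]), {"guard_handle":atz(im,d["uv"],168),"latch_tab":atz(im,d["uv"],104),"nose":atz(im,d["uv"],74),"tongue":atz(im,d["uv"],62),"station":atz(im,d["uv"],0)}.get(t))
s=r.get_state();print(s)
E
cd pics; python3 -c "
import cv2,numpy as np
cv2.imwrite('both.png',cv2.resize(np.vstack([cv2.imread('scene0.png')]),(780,585)))"
```

```text
scene [1302.2  429.4  898.3]
station [294.  220.6] 0.78 [630.  120.6  92. ] [553.4  85.4   0. ]
guard_handle [302.8 161.5] 0.59 [537.3  84.5 185.9] [518.1  75.9 168. ]
latch_tab [281.2 183.3] 0.48 [587.   58.8 143.1] [549.9  39.6 104. ]
nose [291.2 197.8] 0.93 [611.9  99.6 138.9] [552.9  71.4  74. ]
tongue [262.2 247.3] 0.74 [720.   91.6  69.2] [715.   88.7  62. ]
clamp [210.6 206. ] 0.84 [ 644.4 -109.1   22.1] None
jar [197.4 244. ] 0.8 [759.8 -63.4  18.1] None
driver [321.8 291.8] 0.94 [705.4 240.1  -0.9] None
top [ 571.7   11.8 1001.1]
station [224.  233.5] 0.65 [554.7  67.9 142.2] [551.8  77.2   0. ]
guard_handle [216.1 242.7] 0.57 [534.9  82.1 187.5] [534.   83.8 168. ]
latch_tab [222.1 233.8] 0.24 [553.9  72.3 143. ] [553.1  75.1 104. ]
tongue [219.  166.8] 0.71 [724.8  89.5  68.7] [725.9  90.   62. ]
clamp [296.2 209.2] 0.8 [ 620.3 -117.3   22.6] None
driver [162.4 181.1] 0.54 [690.7 246.6  23.1] None
{'clock': 0.9, 'joint_pos': array([61.8, 27.5, 91.5, -0. , 61. , -2.7]), 'dq': array([-0. ,  0. , -0. ,  0.1, -0. , -0. ]), 'joint_torque': array([ -0. , -95. , -43.1,  -0. ,   0. ,  -0. ]), 'tool_pos': array([279.7, 586.8, 248.3]), 'tcp_rot': array([[-0.9,  0.4,  0. ],
       [ 0.4,  0.9, -0. ],
       [-0. , -0. , -1. ]]), 'ft_force': array([-0.3, -0.8,  0.7]), 'ft_torque': array([ 0., -0., -0.]), 'gripper_force': 0.0, 'gripper_width': 85.27647260566465}
```

View pics/both.png

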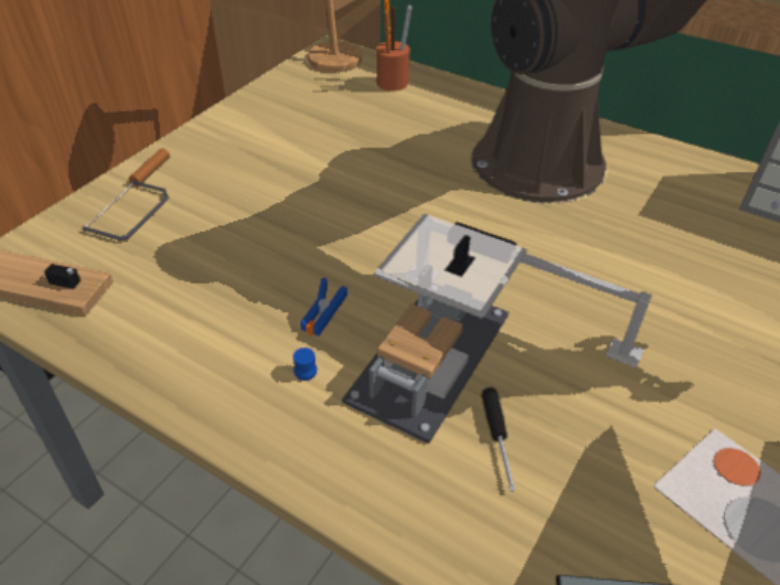

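View pics/top0.png

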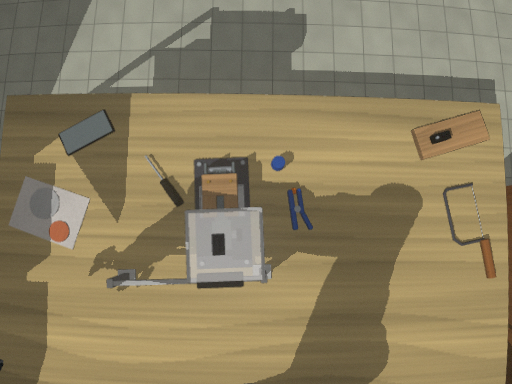

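The pictures show the guard panel at top (187-264, 208-285) with its handle near (218,244), tongue hinge near (219,168), driver on the left and jar and clamp on the right. Next I fit the panel and station pose from depth.

```bash
python3 - <<'E'
from h import *
np.set_printoptions(precision=1,suppress=True)
for c in ["top","scene"]:
    im=vision.get_image(c)
    K=np.array(im["camera_matrix"],float);d=np.array(im["distortion"],float)
    v,u=np.mgrid[0:384,0:512];uv=np.stack([u.ravel(),v.ravel()],1).astype(float)
    n=cv2.undistortPoints(uv[:,None],K,d)[:,0];z=im["range_z"].ravel()
    P=np.array(im["position"])+(np.c_[n,np.ones(len(n))]*z[:,None])@np.array(im["rotation"]).T
    P[z<=0]=np.nan
    box=lambda a,b,x0=380,x1=800,y0=-120,y1=330:(P[:,2]>a)&(P[:,2]<b)&(P[:,0]>x0)&(P[:,0]<x1)&(P[:,1]>y0)&(P[:,1]<y1)
    for nm,m in [("panel",box(136,148,430)),("handle",box(178,196)),("plate",box(8,16,560,800,0,160)),("wood",box(84,97,600,760)),("hinge",box(60,80,690))]:
        Q=P[m]; 
        if len(Q)<5: print(nm,len(Q));continue
        rc=cv2.minAreaRect(Q[:,:2].astype(np.float32));print(c,nm,len(Q),np.median(Q,0),np.array(rc[0]),np.array(rc[1]),round(rc[2],1),Q.min(0),Q.max(0))
        cs=cv2.boxPoints(rc);print(cs.tolist() if nm in("panel","plate") else '')
E
python3 - <<'E'
import cv2
a=cv2.imread('pics/top0.png')[140:300,100:330]
cv2.imwrite('pics/c.png',cv2.resize(a,None,fx=3.4,fy=3.4,interpolation=cv2.INTER_CUBIC))
E
```

```text
top panel 5709 [526.9  64.4 141.7] [522.1  66.9] [186.7 184.9] 3.4 [430.4 -27.3 136. ] [618.3 164.1 147.7]
[[423.4813232421875, 153.70809936523438], [434.4359130859375, -30.911216735839844], [620.7662353515625, -19.855056762695312], [609.8116455078125, 164.76425170898438]]
top handle 97 [529.8  81.9 187.2] [530.9  81.4] [37.8 11.2] 1.4 [511.8  75.4 179.3] [549.7  87.2 190.4]

top plate 1052 [718.   50.8  12.1] [691.8  86.2] [138.7 148.1] 2.4 [619.6  10.    8. ] [763.1 159.8  16. ]
[[619.4664916992188, 157.2798309326172], [625.6100463867188, 9.300703048706055], [764.2145385742188, 15.055007934570312], [758.0709838867188, 163.0341339111328]]
top wood 1151 [664.2  86.7  90.6] [661.5  86.1] [88.1 90.2] 3.4 [616.3  40.1  84.2] [706.4 133.1  96.6]

top hinge 234 [718.9  90.6  70.4] [722.8  88.8] [29.1 77.9] 3.0 [706.8  50.   61.4] [739.1 127.7  79.6]

scene panel 3711 [540.8  71.4 142.3] [523.5  65.1] [187.4 184.6] 3.3 [430.1 -29.5 136. ] [620.7 161.7 147.9]
[[424.6280822753906, 151.90992736816406], [435.1765441894531, -32.436317443847656], [622.30419921875, -21.728713989257812], [611.7557373046875, 162.61752319335938]]
scene handle 80 [533.4  82.5 186.5] [530.7  80.9] [12.8 40.9] 89.1 [510.2  74.5 178.1] [551.2  87.3 192.2]

scene plate 1976 [713.4 114.6  12.5] [662.   84.4] [201.  149.7] 2.4 [560.   10.8   8. ] [763.6 159.8  16. ]
[[558.3851318359375, 154.86502075195312], [564.7529296875, 5.346959590911865], [765.5675048828125, 13.899383544921875], [759.19970703125, 163.41744995117188]]
scene wood 1299 [661.8  87.5  91. ] [652.8  84.1] [108.5  90.1] 3.5 [600.1  36.4  84. ] [708.1 131.7  96.4]

scene hinge 480 [719.6  89.3  70.8] [717.1  90.1] [42.  85.9] 4.9 [692.5  46.2  60.2] [739.5 131.4  79.9]
```

View pics/c.png

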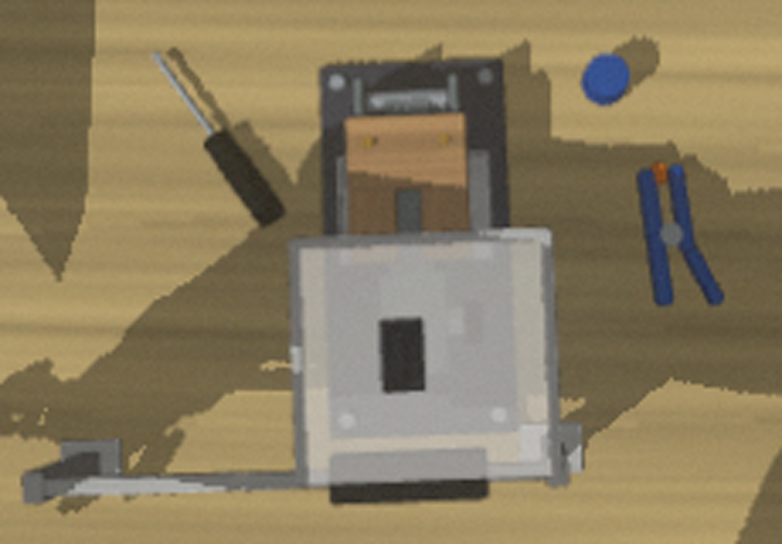

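```bash
cat >> h.py <<'E'
from scipy.spatial.transform import Rotation as Ro
YAW=np.radians(3.3); O=np.array([551,79.8,0.]); RS=Ro.from_euler('z',YAW).as_matrix()
S=lambda *p:O+RS@np.array(p,float)          # station -> world
R0=RS@np.diag([-1.,1,-1])                    # tool down, y along station y
def to(target,R=R0):
    s=r.get_state();T=np.array(s["tcp_rot"])
    print("t",round(s["clock"],2),"pos",np.round(s["tool_pos"],1),"st",np.round(RS.T@(np.array(s["tool_pos"])-O),1),"F",np.round(s["ft_force"],1),"w",round(s["gripper_width"],1),round(s["gripper_force"],1))
    print("rotvec",np.round(Ro.from_matrix(T.T@R).as_rotvec(),4),"shift after turn (mm)",np.round(R.T@(np.array(target)-s["tool_pos"]),1))
E
python3 - <<'E'
from h import *
print(S(-20,2.8,168)); to(S(-20,2.8,240))
E
```

```text
[530.87198439  81.44407655 168.        ]
t 1.0 pos [279.7 586.8 248.3] st [-241.7  521.7  248.3] F [-0.1  0.2  1.2] w 85.1 0.0
rotvec [ 0.      0.     -0.5024] shift after turn (mm) [-221.7 -518.9    8.3]
```

>>> step_arm(
  plan=[
    [0,0,-0.1,0,0,0,0.05],
    [0,0,-0.1,0,0,0,0.05],
    [0,0,-0.1,0,0,0,0.05],
    [0,0,-0.1,0,0,0,0.05],
    [0,0,-0.1,0,0,0,0.05],
    [0,0,0,-0.0158,-0.0371,0,0.05],
    [0,0,0,-0.0158,-0.0371,0,0.05],
    [0,0,0,-0.0158,-0.0371,0,0.05],
    [0,0,0,-0.0158,-0.0371,0,0.05],
    [0,0,0,-0.0158,-0.0371,0,0.05],
    [0,0,0,-0.0158,-0.0371,0,0.05],
    [0,0,0,-0.0158,-0.0371,0,0.05],
    [0,0,0,-0.0158,-0.0371,0,0.05],
    [0,0,0,-0.0158,-0.0371,0,0.05],
    [0,0,0,-0.0158,-0.0371,0,0.05],
    [0,0,0,-0.0158,-0.0371,0,0.05],
    [0,0,0,-0.0158,-0.0371,0,0.05],
    [0,0,0,-0.0158,-0.0371,0,0.05],
    [0,0,0,-0.0158,-0.0371,0.008,0.05],
    [0,0,0,0,0,0,0.05],
  ],
)

```text
clock: 3.0
tool_pos: [530.8, 76.7, 239.7]
tcp_rot: [[-0.999, -0.052, 0.0], [-0.052, 0.999, -0.001], [-0.0, -0.001, -1.0]]
ft_force: [0.8, 0.4, -0.2]
gripper_width: 50.1
gripper_force: 0.0
```

```bash
python3 - <<'E'
from h import *
to(S(-20,2.8,170))
im=vision.get_image("wrist");save(im,"w1")
for d in vision.tip_of(im,"guard_handle")[:2]: p=atz(im,d["uv"],168);print(d,p,RS.T@(p-O))
for d in vision.tip_of(im,"latch_tab")[:2]: p=atz(im,d["uv"],104);print(d,p,RS.T@(p-O))
E
```

```text
t 3.0 pos [530.8  76.7 239.7] st [-20.3  -2.  239.7] F [ 0.8  0.4 -0.2] w 50.1 0.0
rotvec [-0.0008  0.0004 -0.0057] shift after turn (mm) [-0.3  4.8 69.7]
{'uv': [261.4, 214.1], 'confidence': 0.76} [529.5345199   82.47033248 168.        ] [-21.27617131   3.90154405 168.        ]
```

View pics/w1.png

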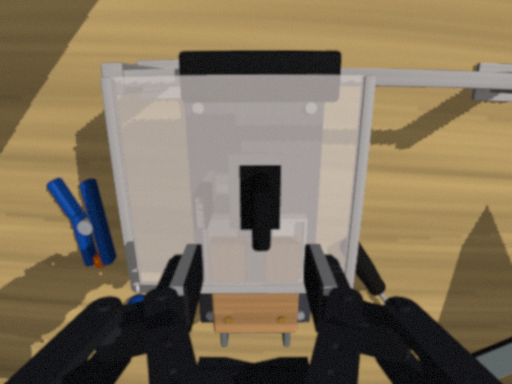

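The wrist view shows the handle at (261,205), midway between the open fingers, and aligned with them. I descend and grip.

>>> step_arm(
  plan=[
    [0,0,-0.006,0,0.005,0.01,0.05],
    [0,0,0,0,0,0.02,0.05],
    [0,0,0,0,0,0.02,0.05],
    [0,0,0,0,0,0.015,0.05],
    [0,0,0,0,0,0.005,0.05],
    [0,0,0,0,0,0,0.0],
    [0,0,0,0,0,0,0.0],
    [0,0,0,0,0,0,0.0],
    [0,0,0,0,0,0,0.0],
    [0,0,0,0,0,0,0.0],
    [0,0,0,0,0,0,0.0],
    [0,0,0,0,0,0,0.0],
  ],
  squeeze=25,
)

```text
clock: 4.35
tool_pos: [529.3, 85.4, 171.0]
tcp_rot: [[-0.998, -0.061, 0.001], [-0.061, 0.998, 0.0], [-0.001, 0.0, -1.0]]
ft_force: [-1.3, 2.3, 6.8]
gripper_width: 11.7
gripper_force: 27.7
```

>>> step_arm(
  plan=[
    [0,0,0,0,0.006,0,0],
    [0,0,0,0,0.01,0,0],
    [0,0,0,0,0.012,0,0],
    [0,0,0,0,0.012,0,0],
    [0,0,0,0,0.012,0,0],
    [0,0,0,0,0.012,0,0],
    [0,0,0,0,0.012,0,0],
    [0,0,0,0,0.012,0,0],
    [0,0,0,0,0.012,0,0],
    [0,0,0,0,0.012,0,0],
    [0,0,0,0,0.012,0,0],
    [0,0,0,0,0.012,0,0],
    [0,0,0,0,0.01,0,0],
    [0,0,0,0,0.008,0,0],
    [0,0,0,0,0,0,0],
    [0,0,0,0,0,0,0],
  ],
)

```text
clock: 5.95
tool_pos: [520.5, 239.8, 171.0]
tcp_rot: [[-0.998, -0.061, 0.002], [-0.061, 0.998, 0.001], [-0.002, 0.001, -1.0]]
ft_force: [2.7, 1.0, 5.5]
gripper_width: 11.5
gripper_force: 27.6
```

```bash
python3 - <<'E'
from h import *
to(S(-20,170,170))
E
```

```text
t 5.95 pos [520.5 239.8 171. ] st [-21.3 161.5 171. ] F [2.7 1.  5.5] w 11.5 27.6
rotvec [0.0008 0.0023 0.0039] shift after turn (mm) [-1.3  8.5  1. ]
```

Push in small steps until the stop shows in the force.

>>> step_arm(
  plan=[
    [0,0,0,0,0.003,0,0],
    [0,0,0,0,0.003,0,0],
    [0,0,0,0,0.002,0,0],
    [0,0,0,0,0,0,0],
    [0,0,0,0,0,0,0],
  ],
)

```text
clock: 6.45
tool_pos: [520.0, 247.4, 171.0]
tcp_rot: [[-0.998, -0.061, 0.002], [-0.061, 0.998, 0.001], [-0.002, 0.001, -1.0]]
ft_force: [3.0, 0.9, 5.6]
gripper_width: 11.6
gripper_force: 27.6
```

>>> step_arm(
  plan=[
    [0,0,0,0,0.002,0,0],
    [0,0,0,0,0.001,0,0],
    [0,0,0,0,0,0,0],
    [0,0,0,0,0,0,0],
  ],
)

```text
clock: 6.85
tool_pos: [520.0, 247.8, 171.0]
tcp_rot: [[-0.998, -0.061, 0.002], [-0.061, 0.998, -0.003], [-0.002, -0.003, -1.0]]
ft_force: [7.3, -24.4, 10.9]
gripper_width: 11.6
gripper_force: 28.7
```

Stop found (24 N). I relax the push, release and rise.

>>> step_arm(
  plan=[
    [0,0,0,0,-0.0025,0,0],
    [0,0,0,0,0,0,0.05],
    [0,0,0,0,0,0,0.05],
    [0,0,0,0,0,0,0.05],
    [0,0,0,0,0,0,0.05],
    [0,0,0,0,0,-0.02,0.05],
    [0,0,0,0,0,-0.025,0.05],
    [0,0,0,0,0,-0.025,0.05],
    [0,0,0,0,-0.03,0,0.05],
    [0,0,0,0,-0.035,0,0.05],
    [0,0,0,0,-0.035,0,0.05],
    [0,0,0,0,-0.035,0,0.05],
    [0,0,0,0.0,-0.02,0,0.05],
    [0,0,0,0,0,0,0.05],
  ],
)

```text
clock: 8.25
tool_pos: [528.4, 90.7, 240.3]
tcp_rot: [[-0.998, -0.059, -0.0], [-0.059, 0.998, -0.0], [0.0, -0.0, -1.0]]
ft_force: [-0.6, 1.1, -0.3]
gripper_width: 50.1
gripper_force: 0.0
```

```bash
python3 - <<'E'
from h import *
np.set_printoptions(precision=1,suppress=True)
to(S(0,-45,200))
for c in ["scene","top","wrist"]:
    im=vision.get_image(c);save(im,c+"2")
    for t,z in [("guard_handle",168),("latch_tab",104),("nose",74)]:
        for d in vision.tip_of(im,t)[:2]: p=atz(im,d["uv"],z);q=pt(im,d["uv"]);print(c,t,np.array(d["uv"]),round(d["confidence"],2),p,"st",RS.T@(p-O),"range st",RS.T@(q-O))
a=cv2.imread("pics/top2.png")[160:310,130:330];b=cv2.imread("pics/scene2.png")[130:280,200:400]
cv2.imwrite("pics/m2.png",cv2.resize(np.hstack([a,b]),None,fx=2,fy=2,interpolation=cv2.INTER_CUBIC))
E
```

```text
t 8.25 pos [528.4  90.7 240.3] st [-21.9  12.2 240.3] F [-0.6  1.1 -0.3] w 50.1 0.0
rotvec [-0. -0.  0.] shift after turn (mm) [-21.9 -57.2  40.3]
scene guard_handle [369.5 188.3] 0.83 [517.8 242.2 168. ] st [-23.8 164.  168. ] range st [ -4.  167.6 186.2]
scene latch_tab [276.2 183.8] 0.52 [558.1  30.3 104. ] st [  4.3 -49.8 104. ] range st [ 12.4 -46.  112.4]
scene nose [294.1 197.2] 0.97 [547.2  76.3  74. ] st [-4.  -3.2 74. ] range st [-4.7 -3.5 73.2]
wrist latch_tab [185.5 207.4] 0.56 [552.   36.4 104. ] st [ -1.5 -43.4 104. ] range st [ -8.1 -39.7 120.4]
wrist nose [236.5 191.7] 0.68 [545.2  79.2  74. ] st [-5.8 -0.2 74. ] range st [-5.3 -0.3 72.6]
```

View pics/m2.png

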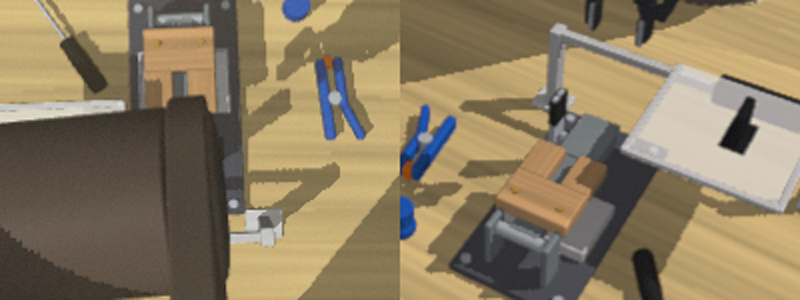

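View pics/wrist2.png

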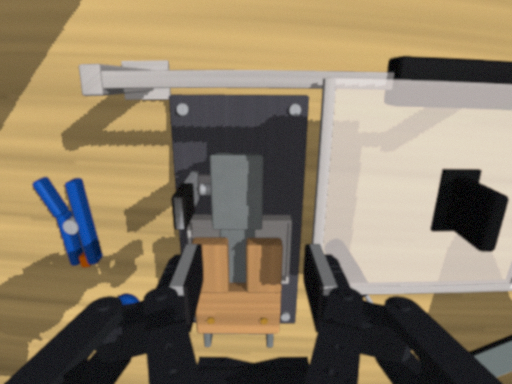

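The guard is open, and the tab stands at wrist (183,207), left of the coupler (237,190). I refine the tab position from depth.

```bash
python3 - <<'E'
from h import *
np.set_printoptions(precision=1,suppress=True)
for c in ["scene","wrist"]:
    im=vision.get_image(c)
    v,u=np.mgrid[0:384,0:512];uv=np.stack([u.ravel(),v.ravel()],1).astype(float)
    n=cv2.undistortPoints(uv[:,None],np.array(im["camera_matrix"],float),np.array(im["distortion"],float))[:,0];z=im["range_z"].ravel()
    P=np.array(im["position"])+(np.c_[n,np.ones(len(n))]*z[:,None])@np.array(im["rotation"]).T
    Q=(P-O)@RS; m=(z>0)&(abs(Q[:,0])<40)&(Q[:,1]<-25)&(Q[:,1]>-75)&(Q[:,2]<132)
    for a,b in [(98,110),(110,118),(118,130)]:
        q=Q[m&(Q[:,2]>a)&(Q[:,2]<b)]
        if len(q): print(c,a,len(q),"x",np.percentile(q[:,0],[3,50,97]),"y",np.percentile(q[:,1],[3,50,97]),"z",q[:,2].max())
    m=(z>0)&(abs(Q[:,2]-74)<4)&(abs(Q[:,0])<60)&(abs(Q[:,1])<32);q=Q[m];print("coupler",cv2.minAreaRect(q[:,:2].astype(np.float32)))
to(S(0,-45,150))
E
```

```text
scene 98 33 x [-10.3  11.8  16.3] y [-50.2 -42.  -40.3] z 109.80530385584767
scene 110 24 x [-15.   11.1  15.3] y [-51.9 -43.2 -40.1] z 117.78157209057245
scene 118 52 x [-14.1   1.9  14.5] y [-51.8 -45.3 -40.6] z 125.80394275425861
coupler ((10.022510528564453, -1.9325695037841797), (99.26690673828125, 50.96236801147461), 0.10790109634399414)
wrist 98 137 x [-18.4 -12.7   8.7] y [-49.3 -39.2 -38.9] z 109.7215846708378
wrist 110 112 x [-18.3 -15.    8.9] y [-49.4 -39.3 -38.8] z 117.93288460860701
wrist 118 511 x [-17.6  -4.2  10.1] y [-50.6 -44.6 -39.2] z 123.78404824179175
coupler ((9.419464111328125, -0.221099853515625), (62.93035888671875, 101.14204406738281), 89.84365844726562)
t 8.95 pos [528.4  92.9 240.3] st [-21.8  14.4 240.3] F [-0.1  0.   0.8] w 50.3 0.0
rotvec [-0.  0.  0.] shift after turn (mm) [-21.8 -59.4  90.3]
```

>>> step_arm(
  plan=[
    [0,0,0,-0.006,-0.015,0.005,0.045],
    [0,0,0,-0.008,-0.022,0.015,0.045],
    [0,0,0,-0.008,-0.022,0.02,0.045],
    [0,0,0,0,0,0.02,0.045],
    [0,0,0,0,0,0.015,0.045],
    [0,0,0,0,0,0,0.045],
    [0,0,0,0,0,0,0.045],
    [0,0,0,0,0,0,0.045],
  ],
)

```text
clock: 9.75
tool_pos: [554.6, 35.1, 166.1]
tcp_rot: [[-0.998, -0.061, 0.001], [-0.061, 0.998, -0.0], [-0.001, -0.0, -1.0]]
ft_force: [0.1, 0.1, -0.5]
gripper_width: 44.8
gripper_force: 0.0
```

```bash
python3 - <<'E'
from h import *
to(S(-0.5,-45.3,107))
E
```

```text
t 9.75 pos [554.6  35.1 166.1] st [  1.  -44.8 166.1] F [ 0.1  0.1 -0.5] w 44.8 0.0
rotvec [-0.0001  0.0012  0.0037] shift after turn (mm) [ 1.5 -0.5 59.1]
```

>>> step_arm(
  plan=[
    [0,0,0.002,0.001,-0.0005,0.015,0.045],
    [0,0,0,0,0,0.02,0.045],
    [0,0,0,0,0,0.015,0.045],
    [0,0,0,0,0,0.009,0.045],
    [0,0,0,0,0,0,0.045],
    [0,0,0,0,0,0,0],
    [0,0,0,0,0,0,0],
    [0,0,0,0,0,0,0],
    [0,0,0,0,0,0,0],
    [0,0,0,0,0,0,0],
    [0,0,0,0,0,0,0],
  ],
  squeeze=50,
)

```text
clock: 10.85
tool_pos: [553.7, 34.4, 107.3]
tcp_rot: [[-0.998, -0.059, 0.002], [-0.059, 0.998, -0.0], [-0.002, -0.0, -1.0]]
ft_force: [-0.6, -4.4, 5.8]
gripper_width: 11.2
gripper_force: 51.0
```

```bash
python3 - <<'E'
from h import *
to(S(-0.5,-45.3,107))
E
```

```text
t 10.85 pos [553.7  34.4 107.3] st [ 1.000e-01 -4.550e+01  1.073e+02] F [-0.6 -4.4  5.8] w 11.2 51.0
rotvec [-0.0005  0.0016  0.0017] shift after turn (mm) [0.6 0.2 0.3]
```

>>> step_arm(
  plan=[
    [0,0,0,0,-0.003,0,0],
    [0,0,0,0,-0.003,0,0],
    [0,0,0,0,-0.003,0,0],
    [0,0,0,0,-0.003,0,0],
    [0,0,0,0,-0.001,0,0],
    [0,0,0,0,0,0,0],
    [0,0,0,0,0,0,0],
  ],
)

```text
clock: 11.55
tool_pos: [554.4, 22.2, 107.3]
tcp_rot: [[-0.998, -0.059, 0.001], [-0.059, 0.998, 0.001], [-0.002, 0.001, -1.0]]
ft_force: [-0.9, 7.2, 6.3]
gripper_width: 11.2
gripper_force: 51.1
```

```bash
python3 - <<'E'
from h import *
np.set_printoptions(precision=4,suppress=True)
# arc in the tool frame: pivot vector, tool x=-xs, z=-zs ; turn is +theta about station y = tool y
s=r.get_state();p=RS.T@(np.array(s["tool_pos"])-O);to(S(*p))
a=p-np.array([170,p[1],62]); d=0.02
f=lambda t:Ro.from_euler('y',t).as_matrix()@a
D=np.diag([-1,1,-1]); sh=f(d)-a
print("axes before turn",D@sh,"after turn",(Ro.from_euler('y',d).as_matrix()@D).T@sh, "per step of",d, "end rise", f(.36)-a)
E
```

```text
t 11.55 pos [554.4  22.2 107.3] st [  0.  -57.7 107.3] F [-0.9  7.2  6.3] w 11.2 51.1
rotvec [0.0005 0.0015 0.0013] shift after turn (mm) [-0.  0.  0.]
axes before turn [-0.939   0.     -3.3898] after turn [-0.871   0.     -3.4079] per step of 0.02 end rise [26.8363  0.     56.9693]
```

>>> step_arm(
  plan=[
    [0,0.02,0,-0.0009,0,-0.0034,0],
    [0,0.02,0,-0.0009,0,-0.0034,0],
    [0,0.02,0,-0.0009,0,-0.0034,0],
    [0,0.02,0,-0.0009,0,-0.0034,0],
    [0,0.02,0,-0.0009,0,-0.0034,0],
    [0,0,0,0,0,0,0],
    [0,0,0,0,0,0,0],
  ],
  squeeze=65,
)

```text
clock: 12.25
tool_pos: [559.6, 22.7, 123.6]
tcp_rot: [[-0.993, -0.059, -0.098], [-0.059, 0.998, -0.005], [0.099, 0.001, -0.995]]
ft_force: [1.3, 7.3, -3.9]
gripper_width: 10.9
gripper_force: 64.5
```

>>> step_arm(
  plan=[
    [0,0.02,0,-0.0009,0,-0.0034,0],
    [0,0.02,0,-0.0009,0,-0.0034,0],
    [0,0.02,0,-0.0009,0,-0.0034,0],
    [0,0.02,0,-0.0009,0,-0.0034,0],
    [0,0.02,0,-0.0009,0,-0.0034,0],
    [0,0.02,0,-0.0009,0,-0.0034,0],
    [0,0.02,0,-0.0009,0,-0.0034,0],
    [0,0.02,0,-0.0009,0,-0.0034,0],
    [0,0.02,0,-0.0009,0,-0.0034,0],
    [0,0.02,0,-0.0009,0,-0.0034,0],
    [0,0.02,0,-0.0009,0,-0.0034,0],
    [0,0.02,0,-0.0009,0,-0.0034,0],
    [0,0.02,0,-0.0009,0,-0.0034,0],
    [0,0,0,0,0,0,0],
    [0,0,0,0,0,0,0],
    [0,0,0,0,0,0,0],
    [0,0,0,0,0,0,0],
  ],
)

```text
clock: 13.95
tool_pos: [581.0, 24.2, 163.8]
tcp_rot: [[-0.935, -0.059, -0.349], [-0.055, 0.998, -0.019], [0.35, 0.001, -0.937]]
ft_force: [5.0, 7.7, -6.6]
gripper_width: 10.9
gripper_force: 64.2
```

```bash
python3 - <<'E'
from h import *
np.set_printoptions(precision=1,suppress=True)
s=r.get_state();to(s["tool_pos"]);print(s["dq"],s["joint_pos"])
im=vision.get_image("scene");save(im,"s3")
for t in ["nose","latch_tab","guard_handle"]:
    for d in vision.tip_of(im,t)[:1]: print(t,d,RS.T@(pt(im,d["uv"])-O))
cv2.imwrite("pics/s3c.png",cv2.resize(cv2.imread("pics/s3.png")[120:300,180:420],None,fx=3,fy=3))
E
```

```text
t 13.95 pos [581.   24.2 163.8] st [ 26.7 -57.2 163.8] F [ 5.   7.7 -6.6] w 10.9 64.2
rotvec [ 0.  -0.4  0. ] shift after turn (mm) [0. 0. 0.]
[-0.1  0.   0.   0.   0.1  0. ] [  0.1  38.   88.7  -1.1  73.8 -92.8]
nose {'uv': [290.8, 184.1], 'confidence': 0.97} [ 16.1  -6.7 133.1]
latch_tab {'uv': [270.2, 168.9], 'confidence': 0.69} [ 49.9 -45.7 189.3]
guard_handle {'uv': [371.6, 187.5], 'confidence': 0.6} [ -7.9 170.8 186.9]
```

View pics/s3c.png

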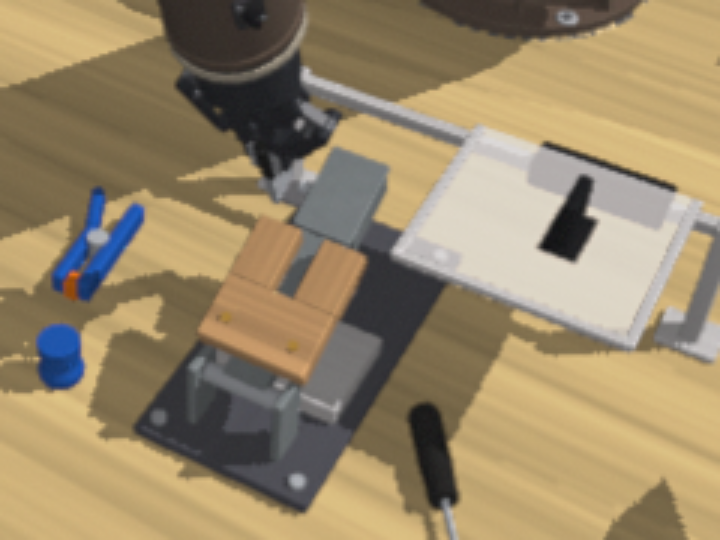

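The picture shows the tongue raised with its nose at about 133 mm (crop 345,190), the guard open at its stop, and the clamp, jar and driver untouched. I hand it in.

```bash
python3 -c "
from plant import r
print(r.close_job())"
```

```text
the job is handed in; nothing more can be done
None
```

The guard is fully open against its stop. The latch is held out about 12 mm, and the tongue is held steady with its nose about 59 mm up, at about 14 s on the clock. The clamp, jar and screwdriver look undisturbed, and the job is handed in (no verdict was returned).

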